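Power up the bench and press the test jig

TASK

Power up this electronics bench and put the board under test, pressing with the closed fingers: first rock the mains switch on the loose black switch box fully on (push down the half that stands up), then push the round key of the bench supply fully in, and last press the sprung frame of the test jig down to its stop by its front pad and finish while still holding it down. Do not lift the switch box or push it away, do not press the square or the bar key, and leave everything else on the bench where it is.

Things in the scene. Friction and masses are not known exactly. Their poses are not given: they have to be found in the camera images.
- switch_box: Black in-line mains switch box, lying loose on rubber feet, 0.45 kg: 66 (x) x 116 (y) x 33 mm high, with a white two-winged rocker in the middle of its top. Origin under its centre, x across the box, y along it towards the rocker's 'on' half, z up. It must stay where it is.
- rocker_on_half (a point): Middle of the top face of the rocker's 'on' half (that face is 22 mm long and 28 mm wide, with a tiny dark dot): the half that stands up at the start, sloping up outward at 0.4 rad; when on, this half lies level, its top 40 mm above the table. The point lies 12 mm from the pivot, towards the box's +y end.
- rocker (a joint): Rocker of the switch box: about 0 off, 0.4 rad fully on. The 'on' half is pushed down with about 5 N (stiff friction) and stays where it is left.
- supply: Low grey bench power supply, fixed, 150 (x) x 176 (y) x 60 mm high; three white keys in a row along y (52 mm apart) in the front part of its top, a dark display behind them. Origin under its centre, front towards -x. Which key lies where in the row varies.
- key_round_top (a point): Centre of the top of the round key of the supply (round, 26 mm across). Out, it stands 71 mm above the table, 9 mm above its black surround; pushed home 65 mm, 3 mm above it.
- key_round (a joint): The round key: 0 out, 0.006 m pushed home; moves straight down with 4 N of friction and stays in.
- key_square_top (a point): Centre of the top of the square key of the supply (square, 22 x 22 mm). Out, it stands 71 mm above the table, 9 mm above its black surround; pushed home 65 mm, 3 mm above it.
- key_square (a joint): The square key: 0 out, 0.006 m pushed home; moves straight down with 4 N of friction and stays in. To be left alone.
- key_bar_top (a point): Centre of the top of the bar key of the supply (narrow bar, 34 (x) x 13 (y) mm). Out, it stands 71 mm above the table, 9 mm above its black surround; pushed home 65 mm, 3 mm above it.
- key_bar (a joint): The bar key: 0 out, 0.006 m pushed home; moves straight down with 4 N of friction and stays in. To be left alone.
- jig: Black test jig, fixed, 160 (x) x 120 (y) mm, base 30 mm high, with a perfboard on it under a press frame. Origin under its centre, front towards -x, hinge along y at its rear (+x), 50 mm above the table.
- lid_pad (a point): Centre of the top of the black rubber pad (28 x 46 mm) on the front bar of the aluminium press frame, 138 mm from the hinge: about 98 mm above the table while raised, 57 mm when the frame is fully down (it moves about 4 mm forward on the way).
- press_frame (a joint): Press frame of the jig: 0 raised (front up, sprung), 0.30 rad fully down against its stop. Its spring needs about 3 N at the pad to start and 8 N at the stop; it springs up again when let go.
- spool: Bystander, to be left alone: solder spool of bare metal, standing, 54 mm across, 44 mm tall, origin under its centre.
- pliers: Bystander, to be left alone: pliers with two orange handles, lying, about 155 mm long, 12 mm high.
- flux_jar: Bystander, to be left alone: small jar standing on the rear of the supply's top, 34 mm across, 36 mm tall, origin under its centre.
- tray: Bystander, to be left alone: orange open tray of components, 110 x 90 x 35 mm.
- driver: Bystander, to be left alone: screwdriver with an orange handle, lying.
- part_box: Bystander, to be left alone: closed cardboard box, 50 x 90 x 26 mm.
- wire_reel: Bystander, to be left alone: copper wire reel, standing, 66 mm across, 55 mm tall.
Things that resemble listed ones, but are neither listed nor needed, are in the scene too. What is shaped like the jig but yellow is not meant. Leave any green look-alike of the switch_box alone.

How it is judged (in metres and radians):
On the way, in this order (a step that is already met when the one before it is completed fails the run):
1. the mains rocker is rocked fully on (value of joint rocker above 0.34 rad), for 0.2 s.
2. the round key is pushed in (value of joint key_round above 0.0045 m), for 0.2 s.
3. the jig's press frame is down under the fingers (value of joint press_frame above 0.265 rad and contact force between the fingers and jig above 1 N), for 0.3 s.
At the end, for the whole second after the job is handed in: Mains rocker on (over 0.34 of 0.40 rad), round key in (over 4.5 of 6 mm), square and bar keys out (under 2.5 mm), the fingers holding the press frame down (over 0.265 of 0.30 rad, over 1 N), switch box within 30 mm of its start and flat on the table, every bystander within 30 mm of its start (all of step 3 and value of joint rocker above 0.34 rad and value of joint key_round above 0.0045 m and not (value of joint any of key_square, key_bar above 0.0025 m) and not (distance of switch_box from where it was at the start of the episode above 0.03 m or height (world z) of switch_box above 0.01 m or angle between switch_box's own z axis and vertical above 0.2 rad) and not (distance of any of spool, pliers, flux_jar, tray, driver, part_box, wire_reel from where it was at the start of the episode above 0.03 m)); the arm keeps its last pose, push and grip.
It fails at once if the round key is pressed while the mains rocker is off (value of joint key_round above 0.0025 m and value of joint rocker below 0.3 rad).
It fails at once if the press frame is pushed down before the round key is in (value of joint press_frame above 0.12 rad and value of joint key_round below 0.004 m).
It fails at once if the square or the bar key is pressed (value of joint any of key_square, key_bar above 0.0025 m).
It fails at once if the switch box is lifted, tipped or pushed away by over 30 mm (distance of switch_box from where it was at the start of the episode above 0.03 m or height (world z) of switch_box above 0.01 m or angle between switch_box's own z axis and vertical above 0.2 rad).
It fails at once if a bystander is moved by over 30 mm (distance of any of spool, pliers, flux_jar, tray, driver, part_box, wire_reel from where it was at the start of the episode above 0.03 m).
It also fails if it takes over 45 s, if anything falls off the work surface, if the arm or the gripper's body presses on something with over 40 N, if the wrist force passes 120 N, or if a joint passes its speed limit or range.

ROBOT

A 6-joint arm with a two-finger parallel gripper is mounted at the origin on the work surface. World frame = base frame: x ahead of the robot, y to its left, z up, the work surface at z = 0. Lengths are in mm, angles in rad, forces in N, time in s.
With the tool pointing down it reaches from about 200 to 875 mm from the base axis. Payload 3.4 kg.
Tool frame: the origin (TCP) lies midway between the tips of the shut fingers; the grasp point (between the pads) lies behind it (manip.hold_point_z is the z of the grasp point in the tool frame, in mm); z points along the fingers, y is the line along which they close (so a half turn about z gives the same grasp; the last joint's range is limited). The gripper opens to 94 mm and grips with 3 to 60 N. Pads are 16 mm wide; open, the fingers measure 119 mm over their backs; the gripper's body (75 mm by 177 mm) begins 78 mm behind the grasp point.
Start: joints at [1.151, 0.276, 1.505, -0, 1.361, -0.121], TCP at [169.282, 549.553, 205.493] pointing down, gripper open.
Joint ranges: [-2.89, 2.89], [-0.75, 2.08], [0.22, 2.7], [-1.18, 4.32], [0.11, 2.71], [-2.7, 2.7]. Speed limits (rad/s): [2.57, 2.57, 3.14, 3.14, 3.14, 3.14].

INTERFACE

Orientations are given as a rotation vector (axis times angle).
In Python, from bench import manip gives the robot as it stands. The module is installed in compiled form; this text tells all that it offers.
- The arm moves only by the shell command python3 -m creep 'ROWS' [FORCE]. ROWS is JSON, a list of rows, each an object with "delta_pos": the shift along the tool's x, y, z scaled (see below), a list of three; "dr": the turn, a rotation vector about the tool's x, y, z scaled (see below), a list of three; "grip": the gripper's target within -1 to 1 (shut at 1, half-way at 0, fully open at -1). A call has 1 to 12 rows; each row is the pose to reach, as a shift and turn from the pose commanded when the call began, along the tool's axes at that moment, turning the shorter way round; what a row does not reach only later rows make up. The controller multiplies each number of a shift by 8 cm and each number of a turn by pi rad. A row lasts 1/8 s, in which the tool goes at most 62.5 mm and 10.7 degrees, less where a joint would pass 70% of its speed; a pose out of reach is approached as far as the arm can. A call with a number of a shift or a turn outside -1 to 1 is refused whole. A call with a gripper value outside its range is refused whole. The fingers move at their own pace and stop on an object; FORCE is the grip in N (left out, the last holds). Time passes only in rows, so rows that repeat a pose let the fingers close. It gives the time, the measured TCP pose, the force, the opening and the grip force at its end, in the units of the state.
- manip.observe(): the state, without advancing time (a new reading comes with each control period).
- manip.capture(name): name is "scene" or "top" or "wrist"; returns the picture (420x560x3 uint8, red, green, blue); there is no depth.
- manip.get_calibration(name): a dict with "camera_matrix" (3x3 intrinsics, pixels), "k1" (the pictures are not rectified: a ray, as slopes to the right and down, at radius r is drawn at 1 + k1 r^2 times it, then the intrinsics apply), "rvec" (rotation vector, rad) and "tvec" (3), from world to camera coordinates, as OpenCV has them. Camera axes: x right, y down, z forward; pixel columns grow to the right and rows downward; lengths in mm; the calibration is good to about 2 mm. A picture is of the moment at which its call begins: read the wrist's pose just before it. get_calibration takes no time and is no camera call; for the wrist camera it gives the pose at the moment of the call.
- manip.sign_off(): hands the job in; it is judged then, once.
Trained networks look in the newest picture that a camera, given by its name, has taken for a name from the list of things; names that differ only in an ending like _2 or _b are one class to them, and where a whole thing is asked for, a point or a joint stands for the part that bears it (a point fixed in the world has none). Each returns a list of dicts, best first, with "score" (0 to 1); they miss things now and then, are a little off and sometimes report something else, mostly with a low value. They report only what shows in the picture. A call takes as long as a camera call. They do not tell look-alikes from the thing itself.
- manip.look_for(camera, target): "box" ([left, top, width, height] in pixels, round what is visible of it).
- manip.silhouettes(camera, target): "mask" (420x560 bool, what is visible of it) and "box" ([left, top, width, height] in pixels, round what is visible of it).
- manip.mark_of(camera, target): "pixel" ([column, row] in pixels: a listed point, or the origin of a listed thing).
The state is a dict: "clock": time; "qpos": joint angles; "dq": joint speeds; "joint_torque": joint torques, N m; "tool_pos": TCP position; "tool_rot": TCP orientation; "ft_force": force on the tool from outside, world axes, zero at the start; "ft_torque": the same for the moment, N m; "grip_width": opening from 0.0 (shut) to 1.0 (fully open); "grip_force": force on a finger pad.
Only numpy, scipy, OpenCV 4.12 (cv2) and the standard library are available. Lean on these libraries where they do the work, as an engineer would, in place of code of your own. Each camera call takes 0.05 s, during which the arm holds its last target. There are 200 camera calls.

## Working session

There is one attempt and no reset: what is moved stays moved. The work goes in short steps, Python scripts to look and compute and a shell command to move; the robot and the scene stay as the last step left them, time stands still between calls to the robot, and variables do not carry over. Pictures are saved under pics/ and viewed, at most 10 in all, crops included, and the job is handed in when it is done.

```bash
mkdir -p pics
cat > h.py <<'E'
import numpy as np, cv2
from bench import manip
def ray(cam,px):
    c=manip.get_calibration(cam);K=np.array(c["camera_matrix"],float)
    R=cv2.Rodrigues(np.array(c["rvec"],float))[0];t=np.array(c["tvec"],float).ravel()
    d=cv2.undistortPoints(np.array([[px]],float),K,np.array([c["k1"],0,0,0],float)).ravel()
    return -R.T@t, R.T@np.array([d[0],d[1],1])
def at(cam,px,z):
    o,d=ray(cam,px);return np.round(o+d*(z-o[2])/d[2],1)
def save(cam,name,crop=None,s=1):
    im=manip.capture(cam)[:,:,::-1]
    if crop: x,y,w,h=crop; im=im[y:y+h,x:x+w]
    cv2.imwrite(f"pics/{name}.png",cv2.resize(im,None,fx=s,fy=s,interpolation=2))
Z=dict(switch_box=0,rocker_on_half=45,key_round_top=71,key_square_top=71,key_bar_top=71,lid_pad=98,jig=0,supply=0,spool=0,flux_jar=60)
def marks(cam,names):
    for n in names:
        for m in manip.mark_of(cam,n)[:3]:
            print(cam,n,round(m["score"],2),np.round(m["pixel"]),at(cam,m["pixel"],Z[n]))
E
python3 - <<'E'
from h import *
for c in ("top","scene"):
    save(c,c+"0",s=1.4); marks(c,Z)
print(manip.observe())
E
```

```text
top switch_box 0.75 [188. 206.] [493.6 273.4   0. ]
top switch_box 0.57 [145. 269.] [308.4 390.4   0. ]
top rocker_on_half 0.74 [258. 171.] [586.   63.4  45. ]
top rocker_on_half 0.66 [183. 202.] [496.5 278.6  45. ]
top rocker_on_half 0.57 [142. 268.] [310.4 388.7  45. ]
top key_round_top 0.56 [278. 193.] [516.   4.  71.]
top key_square_top 0.64 [360. 117.] [ 738.7 -234.4   71. ]
top key_square_top 0.57 [299. 191.] [520.7 -54.5  71. ]
top key_bar_top 0.73 [277. 194.] [510.6   7.4  71. ]
top key_bar_top 0.48 [265. 194.] [512.3  43.1  71. ]
top lid_pad 0.86 [378. 218.] [ 435.2 -271.4   98. ]
top lid_pad 0.79 [403. 329.] [ 140.2 -322.6   98. ]
top lid_pad 0.69 [240. 281.] [269.2 108.   98. ]
top jig 0.81 [374. 204.] [ 494.4 -279.5    0. ]
top jig 0.8 [406. 309.] [ 189.9 -356.8    0. ]
top supply 0.75 [280. 184.] [556.8  -1.    0. ]
top spool 0.52 [184. 176.] [582.2 288.1   0. ]
top flux_jar 0.66 [257. 170.] [583.8  64.8  60. ]
scene switch_box 0.9 [353. 320.] [499.9 270.2   0. ]
scene switch_box 0.57 [453. 317.] [317.3 389.4   0. ]
scene rocker_on_half 0.67 [359. 310.] [500.4 278.9  45.
[... 846 characters left out ...]
[588.8  64.7  60. ]
{'clock': 1.1, 'qpos': array([ 1.15100377e+00,  2.75911820e-01,  1.50493345e+00, -9.31237318e-06,
        1.36069163e+00, -1.21058477e-01]), 'dq': array([ 0.00209087, -0.00050018,  0.00037562,  0.00036056,  0.00117124,
        0.00042738]), 'joint_torque': array([-2.02046281e-04, -4.04474294e+01, -2.37502724e+01,  7.01629766e-02,
        2.49279931e-02,  4.97343922e-05]), 'tool_pos': array([169.2779063 , 549.53989847, 205.47290922]), 'tool_rot': array([4.67500938e-01, 3.10658954e+00, 8.05678731e-05]), 'ft_force': array([-0.01283898, -0.31695729,  0.72393472]), 'ft_torque': array([ 0.02696864, -0.00865872, -0.0055448 ]), 'grip_force': 0.0, 'grip_width': 0.9985203729482623}
```

View pics/top0.png

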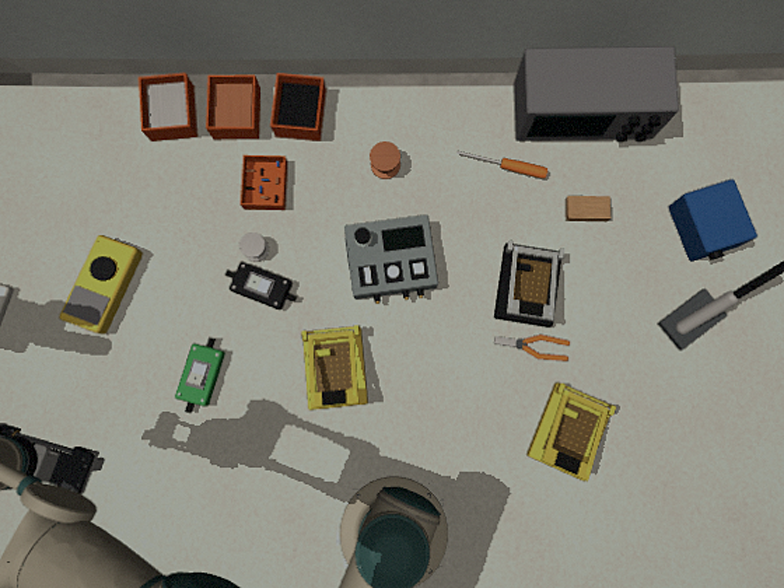

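View pics/scene0.png

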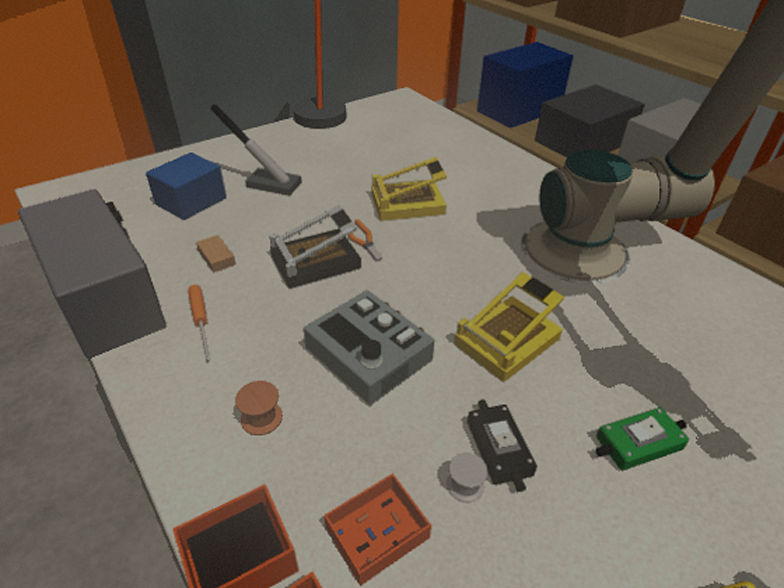

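Top view (native pixels): the black switch box is at (186,203), with a green look-alike at (143,266). The supply's keys from left to right are bar (262,195), round (281,194) and square (299,192). The black jig is at (378,203) with its pad at (377,221). The two yellow jigs, at (239,262) and (409,308), are not meant. I'll move over the black box first and check it close up.

```bash
python3 -m creep '[{"delta_pos":[-0.5,-0.2,0],"dr":[0,0,0.17],"grip":1},{"delta_pos":[-1,-0.43,0],"dr":[0,0,0.35],"grip":1},{"delta_pos":[-1,-0.43,0],"dr":[0,0,0.52],"grip":1},{"delta_pos":[-1,-0.43,0],"dr":[0,0,0.52],"grip":1},{"delta_pos":[-1,-0.43,0],"dr":[0,0,0.52],"grip":1},{"delta_pos":[-1,-0.43,0],"dr":[0,0,0.52],"grip":1},{"delta_pos":[-1,-0.43,0],"dr":[0,0,0.52],"grip":1},{"delta_pos":[-1,-0.43,0],"dr":[0,0,0.52],"grip":1},{"delta_pos":[-1,-0.43,0],"dr":[0,0,0.52],"grip":1},{"delta_pos":[-1,-0.43,0],"dr":[0,0,0.52],"grip":1}]' 20
python3 -m creep '[{"delta_pos":[-0.17,0.5,0],"dr":[0,0,0],"grip":1},{"delta_pos":[-0.34,1,0],"dr":[0,0,0],"grip":1}]'
python3 -m creep '[{"delta_pos":[-0.34,1,0],"dr":[0,0,0],"grip":1},{"delta_pos":[-0.34,1,0],"dr":[0,0,0],"grip":1}]'
python3 -m creep '[{"delta_pos":[-0.34,1,0],"dr":[0,0,0],"grip":1},{"delta_pos":[-0.34,1,0],"dr":[0,0,0],"grip":1},{"delta_pos":[-0.34,1,0],"dr":[0,0,0],"grip":1}]'
python3 - <<'E'
from h import *
save("wrist","w1",s=1.4); marks("wrist",["switch_box","rocker_on_half"])
for m in manip.silhouettes("wrist","switch_box")[:2]:
    c=cv2.minAreaRect(np.argwhere(m["mask"])[:,::-1].astype(np.float32)); print(m["score"],c,[at("wrist",p,33) for p in cv2.boxPoints(c)])
s=manip.observe();print(s["clock"],s["tool_pos"],s["tool_rot"],s["ft_force"])
E
```

```text
clock: 2.35
tool_pos: [235.6, 493.1, 205.5]
tool_rot: [-2.583, -1.788, -0.0]
ft_force: [-0.3, 0.8, -0.0]
grip_width: 0.007
grip_force: 0.0
clock: 2.6
tool_pos: [301.2, 439.0, 205.5]
tool_rot: [-2.581, -1.791, -0.001]
ft_force: [0.7, -0.1, 0.3]
grip_width: 0.001
grip_force: 0.0
clock: 2.85
tool_pos: [368.2, 383.7, 205.5]
tool_rot: [2.584, 1.785, 0.001]
ft_force: [0.3, 0.3, -0.7]
grip_width: 0.004
grip_force: 0.0
clock: 3.22
tool_pos: [432.3, 331.0, 205.4]
tool_rot: [-2.586, -1.784, 0.0]
ft_force: [-0.2, 0.9, -0.3]
grip_width: 0.004
grip_force: 0.0
wrist switch_box 0.83 [182. 178.] [309.8 393.2   0. ]
wrist switch_box 0.76 [340. 209.] [493.6 278.3   0. ]
wrist rocker_on_half 0.78 [160. 180.] [300.6 402.1  45. ]
0.91 ((177.67637634277344, 179.52813720703125), (55.74615478515625, 125.65625), 85.03025817871094) [array([254.5, 446.7,  33. ]), array([400.2, 405.6,  33. ]), array([379.4, 340.9,  33. ]), array([226.4, 383.4,  33. ])]
0.86 ((344.596435546875, 211.1497344970703), (54.78898239135742, 118.34134674072266), 4.085616588592529) [array([432. , 224.4,  33. ]), array([492. , 366.3,  33. ]), array([551.8, 338.8,  33. ]), array([498.3, 193.4,  33. ])]
3.425 [430.17708177 332.67796095 205.50589381] [-2.58243045e+00 -1.78787721e+00  2.53297599e-04] [ 0.60494931  0.11767284 -0.02116892]
```

Run:
```python
from h import *
save("wrist","w1b",(270,120,150,180),3.3)
```

```text
(no output)
```

View pics/w1b.png

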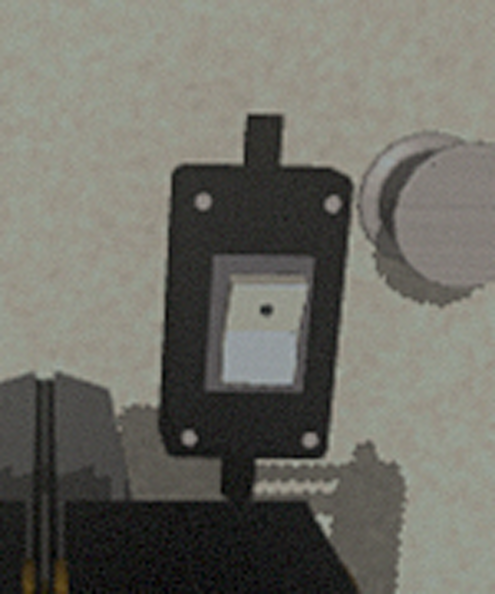

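The crop shows the black box with the white rocker. The dotted 'on' half is the upper one in the image, with the dot at about wrist pixel (350,214). The spool lies to the right.

```bash
cat >> h.py <<'E'
from scipy.spatial.transform import Rotation as Ro
def togo(p,axis=None):
    s=manip.observe();R=Ro.from_rotvec(s["tool_rot"])
    d=R.inv().apply(np.array(p,float)-s["tool_pos"])
    print("units",np.round(d/80,3),"pos",np.round(s["tool_pos"],1),"toolx",np.round(R.apply([1,0,0]),3),"tooly",np.round(R.apply([0,1,0]),3))
E
python3 - <<'E'
from h import *
P=lambda c,r,z:at("wrist",(270+c/3.3-.35,120+r/3.3-.35),z)
s=[P(203,202,34),P(189,438,34),P(333,204,34),P(310,440,34)]
print(s,"centre",np.mean(s,0)); a=(s[0]+s[2]-s[1]-s[3]);a/=np.linalg.norm(a);print("axis",a)
d=P(265,310,45);print("dot",d,"expected",np.mean(s,0)+12*a)
togo([d[0],d[1],90])
E
```

```text
[array([491.1, 327.3,  34. ]), array([456.5, 239.8,  34. ]), array([536. , 309.6,  34. ]), array([501. , 222.2,  34. ])] centre [496.15  274.725  34.   ]
axis [0.36974142 0.92913469 0.        ]
dot [498.9 283.3  45. ] expected [500.58689707 285.87461634  34.        ]
units [-0.276  1.022  1.444] pos [430.2 332.7 205.5] toolx [0.352 0.936 0.   ] tooly [ 0.936 -0.352 -0.   ]
```

```bash
python3 -m creep '[{"delta_pos":[-0.24,1,0],"dr":[0,0,0],"grip":1},{"delta_pos":[-0.24,1,0.5],"dr":[0,0,0],"grip":1},{"delta_pos":[-0.24,1,1],"dr":[0,0,0],"grip":1},{"delta_pos":[-0.24,1,1],"dr":[0,0,0],"grip":1},{"delta_pos":[-0.24,1,1],"dr":[0,0,0],"grip":1}]'
python3 - <<'E'
from h import *
togo([500.6,286,60])
E
```

```text
clock: 4.1
tool_pos: [499.6, 286.7, 126.9]
tool_rot: [2.583, 1.787, 0.003]
ft_force: [0.1, 0.6, -0.4]
grip_width: 0.01
grip_force: 0.0
units [-0.005  0.014  0.836] pos [499.6 286.7 126.9] toolx [0.352 0.936 0.002] tooly [ 0.936 -0.352  0.001]
```

```bash
python3 -m creep '[{"delta_pos":[0,0.01,0.4],"dr":[0,0,0],"grip":1},{"delta_pos":[0,0.01,0.75],"dr":[0,0,0],"grip":1},{"delta_pos":[0,0.01,0.85],"dr":[0,0,0],"grip":1},{"delta_pos":[0,0.01,0.92],"dr":[0,0,0],"grip":1},{"delta_pos":[0,0.01,0.96],"dr":[0,0,0],"grip":1},{"delta_pos":[0,0.01,1],"dr":[0,0,0],"grip":1},{"delta_pos":[0,0.01,1],"dr":[0,0,0],"grip":1}]'
python3 -m creep '[{"delta_pos":[0,0,0.03],"dr":[0,0,0],"grip":1},{"delta_pos":[0,0,0.06],"dr":[0,0,0],"grip":1},{"delta_pos":[0,0,0.08],"dr":[0,0,0],"grip":1}]'
```

```text
clock: 4.97
tool_pos: [501.1, 286.3, 46.4]
tool_rot: [-2.585, -1.785, -0.005]
ft_force: [0.4, 1.2, 3.5]
grip_width: 0.005
grip_force: 1.5
clock: 5.35
tool_pos: [501.2, 286.1, 40.0]
tool_rot: [2.585, 1.785, 0.005]
ft_force: [-0.0, 3.2, 16.0]
grip_width: 0.003
grip_force: 7.9
```

```bash
python3 -m creep '[{"delta_pos":[0,0,0.015],"dr":[0,0,0],"grip":1},{"delta_pos":[0,0,0.015],"dr":[0,0,0],"grip":1},{"delta_pos":[0,0,0.015],"dr":[0,0,0],"grip":1}]'
python3 -m creep '[{"delta_pos":[0,0,-0.5],"dr":[0,0,0],"grip":1},{"delta_pos":[0,0,-1],"dr":[0,0,0],"grip":1},{"delta_pos":[0,0,-1],"dr":[0,0,0],"grip":1}]'
python3 - <<'E'
from h import *
togo([515,0,125])
togo([430,70,125])
E
```

```text
clock: 5.72
tool_pos: [501.3, 286.1, 40.1]
tool_rot: [2.584, 1.785, 0.006]
ft_force: [-0.8, 3.1, 15.0]
grip_width: 0.003
grip_force: 7.3
clock: 6.1
tool_pos: [501.1, 285.0, 120.0]
tool_rot: [2.583, 1.785, 0.005]
ft_force: [-0.9, 0.2, -0.1]
grip_width: 0.006
grip_force: 0.0
units [-3.271  1.423 -0.063] pos [501.1 285.  120. ] toolx [0.354 0.935 0.001] tooly [ 0.935 -0.354  0.003]
units [-2.828  0.12  -0.066] pos [501.1 285.  120. ] toolx [0.354 0.935 0.001] tooly [ 0.935 -0.354  0.003]
```

```bash
python3 -m creep '[{"delta_pos":[-0.4,0.04,-0.5],"dr":[0,0,0],"grip":1},{"delta_pos":[-0.95,0.04,-0.9],"dr":[0,0,0],"grip":1},{"delta_pos":[-0.95,0.04,-0.9],"dr":[0,0,0],"grip":1}]'
python3 -m creep '[{"delta_pos":[-0.5,0.04,0],"dr":[0,0,0],"grip":1},{"delta_pos":[-0.95,0.04,0],"dr":[0,0,0],"grip":1}]'
python3 -m creep '[{"delta_pos":[-0.6,0.04,0],"dr":[0,0,0],"grip":1},{"delta_pos":[-0.95,0.04,0],"dr":[0,0,0],"grip":1},{"delta_pos":[-0.95,0.04,0],"dr":[0,0,0],"grip":1},{"delta_pos":[-0.95,0.04,0],"dr":[0,0,0],"grip":1}]'
python3 - <<'E'
from h import *
save("wrist","w2",s=1.4); marks("wrist",["supply","key_round_top","key_square_top","key_bar_top","flux_jar"])
save("scene","s2",(310,270,100,90),5)
togo([430,70,190])
E
```

```text
clock: 6.48
tool_pos: [475.2, 210.7, 190.4]
tool_rot: [2.586, 1.782, -0.001]
ft_force: [0.4, 0.4, -0.2]
grip_width: 0.007
grip_force: 0.0
clock: 6.72
tool_pos: [450.7, 140.1, 187.3]
tool_rot: [-2.582, -1.786, 0.007]
ft_force: [0.2, -0.6, 0.1]
grip_width: 0.005
grip_force: 0.0
clock: 7.22
tool_pos: [428.2, 69.4, 188.7]
tool_rot: [-2.583, -1.785, 0.002]
ft_force: [-0.3, 0.3, 0.7]
grip_width: 0.008
grip_force: 0.0
wrist supply 0.66 [390. 202.] [554.6   6.5   0. ]
wrist key_round_top 0.64 [380. 237.] [514.1  -2.   71. ]
wrist key_square_top 0.7 [398. 275.] [520.9 -53.   71. ]
wrist key_bar_top 0.95 [360. 197.] [507.7  48.3  71. ]
wrist flux_jar 0.69 [428. 156.] [588.6  61.8  60. ]
units [ 0.016  0.015 -0.003] pos [428.4  69.2 189.8] toolx [0.353 0.936 0.   ] tooly [ 0.936 -0.353 -0.   ]
```

View pics/w2.png

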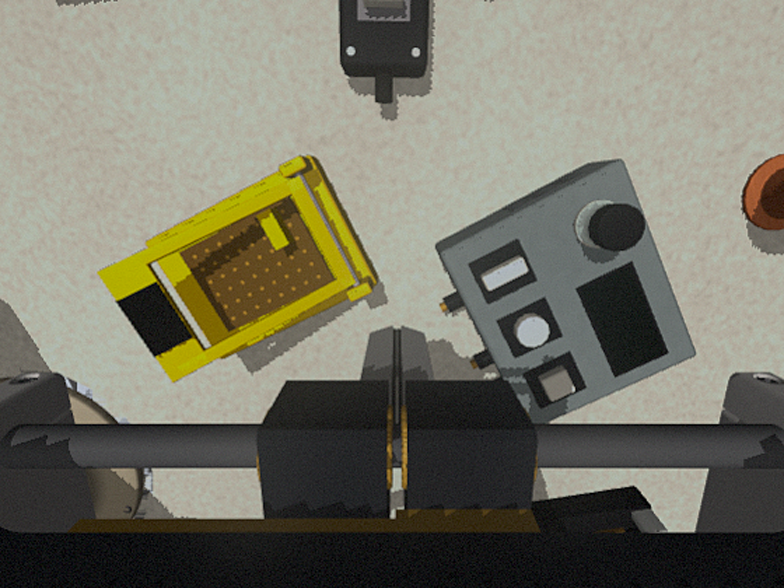

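View pics/s2.png

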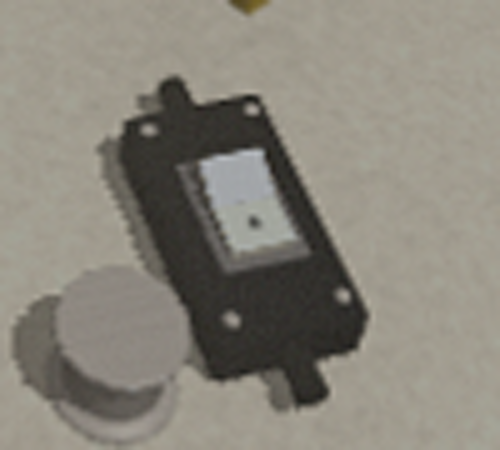

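Rocker is now on and the box hasn't moved. In the wrist view the round key is at (380,237), between the bar (360,197) and the square (398,275), at about (514,-2). Next I'll go above it.

```bash
python3 -m creep '[{"delta_pos":[-0.22,0.65,0],"dr":[0,0,0],"grip":1},{"delta_pos":[-0.3,0.9,0],"dr":[0,0,0],"grip":1}]'
python3 -m creep '[{"delta_pos":[-0.155,0.416,0.3],"dr":[0,0,0],"grip":1},{"delta_pos":[-0.155,0.416,0.9],"dr":[0,0,0],"grip":1},{"delta_pos":[-0.155,0.416,0.9],"dr":[0,0,0],"grip":1},{"delta_pos":[-0.155,0.416,0.9],"dr":[0,0,0],"grip":1}]'
python3 - <<'E'
from h import *
save("wrist","w3",s=1.4); marks("wrist",["key_round_top","key_square_top","key_bar_top"])
togo([514,-2,76])
E
```

```text
clock: 7.82
tool_pos: [489.1, 19.8, 190.0]
tool_rot: [2.584, 1.784, 0.001]
ft_force: [-0.6, 0.7, -0.5]
grip_width: 0.005
grip_force: 0.0
clock: 8.32
tool_pos: [514.3, -2.3, 119.0]
tool_rot: [2.584, 1.786, 0.002]
ft_force: [0.3, -0.8, -0.3]
grip_width: 0.006
grip_force: 0.0
wrist key_round_top 0.3 [518.  98.] [713.7  27.7  71. ]
wrist key_square_top 0.71 [316. 183.] [552.1  20.   71. ]
wrist key_bar_top 0.7 [248. 172.] [504.9  48.   71. ]
units [ 0.    -0.014  0.545] pos [514.9  -2.4 119.6] toolx [0.353 0.936 0.001] tooly [ 0.935 -0.353  0.003]
```

View pics/w3.png

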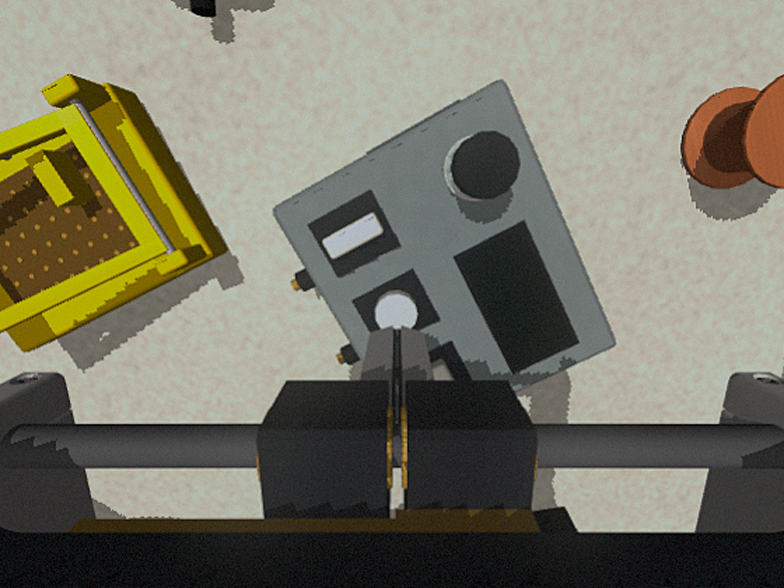

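The fingers are lined up with the round key at view pixel (397,310). I'll press it now.

```bash
python3 -m creep '[{"delta_pos":[0,-0.01,0.35],"dr":[0,0,0],"grip":1},{"delta_pos":[0,-0.01,0.55],"dr":[0,0,0],"grip":1},{"delta_pos":[0,-0.01,0.6],"dr":[0,0,0],"grip":1},{"delta_pos":[0,-0.01,0.64],"dr":[0,0,0],"grip":1},{"delta_pos":[0,-0.01,0.67],"dr":[0,0,0],"grip":1},{"delta_pos":[0,-0.01,0.7],"dr":[0,0,0],"grip":1},{"delta_pos":[0,-0.01,0.7],"dr":[0,0,0],"grip":1}]'
```

```text
clock: 9.4
tool_pos: [513.2, -2.1, 64.8]
tool_rot: [2.584, 1.786, 0.002]
ft_force: [-7.4, 0.5, 21.2]
grip_width: 0.006
grip_force: 10.0
```

```bash
python3 -m creep '[{"delta_pos":[0,0,0],"dr":[0,0,0],"grip":1},{"delta_pos":[0,0,0],"dr":[0,0,0],"grip":1}]'
python3 -m creep '[{"delta_pos":[0,0,-0.5],"dr":[0,0,0],"grip":1},{"delta_pos":[0,0,-1],"dr":[0,0,0],"grip":1},{"delta_pos":[-0.1,0,-1],"dr":[0,0,0],"grip":1}]'
python3 -m creep '[{"delta_pos":[-0.4,0.03,-0.3],"dr":[0,0,0],"grip":1},{"delta_pos":[-0.85,0.07,-0.6],"dr":[0,0,0],"grip":1}]'
python3 -m creep '[{"delta_pos":[-0.6,0.03,0],"dr":[0,0,0],"grip":1},{"delta_pos":[-0.85,0.07,0],"dr":[0,0,0],"grip":1}]'
python3 -m creep '[{"delta_pos":[-0.6,0.03,0],"dr":[0,0,0],"grip":1},{"delta_pos":[-0.85,0.07,0],"dr":[0,0,0],"grip":1}]'
python3 -m creep '[{"delta_pos":[-0.6,0.03,0],"dr":[0,0,0],"grip":1},{"delta_pos":[-0.85,0.07,0],"dr":[0,0,0],"grip":1}]'
python3 -m creep '[{"delta_pos":[-0.6,0.03,0],"dr":[0,0,0],"grip":1},{"delta_pos":[-0.75,0.07,0],"dr":[0,0,0],"grip":1},{"delta_pos":[-0.75,0.07,0],"dr":[0,0,0],"grip":1},{"delta_pos":[-0.75,0.07,0],"dr":[0,0,0],"grip":1}]'
python3 - <<'E'
from h import *
save("wrist","w4",s=1.4); marks("wrist",["lid_pad","jig"])
manip.capture("top"); marks("top",["key_round_top","lid_pad"])
save("scene","s4",(200,180,130,100),4)
togo([437,-274,105])
E
```

```text
clock: 9.65
tool_pos: [513.2, -2.1, 64.8]
tool_rot: [2.584, 1.785, 0.002]
ft_force: [-7.1, 1.2, 19.3]
grip_width: 0.006
grip_force: 9.9
clock: 10.02
tool_pos: [514.1, -10.2, 145.4]
tool_rot: [2.578, 1.783, 0.012]
ft_force: [-0.2, 0.6, -0.4]
grip_width: 0.009
grip_force: 0.0
clock: 10.28
tool_pos: [491.1, -76.1, 189.3]
tool_rot: [-2.583, -1.787, 0.001]
ft_force: [0.3, -0.0, 0.1]
grip_width: 0.003
grip_force: 0.0
clock: 10.52
tool_pos: [472.0, -143.3, 189.2]
tool_rot: [2.586, 1.783, -0.001]
ft_force: [0.7, 1.2, 0.3]
grip_width: 0.004
grip_force: 0.0
clock: 10.78
tool_pos: [453.0, -208.8, 188.7]
tool_rot: [2.586, 1.783, -0.001]
ft_force: [-0.7, -0.1, -0.1]
grip_width: 0.006
grip_force: 0.0
clock: 11.02
tool_pos: [434.2, -274.1, 188.8]
tool_rot: [-2.586, -1.783, 0.001]
ft_force: [-0.4, -0.4, -0.2]
grip_width: 0.003
grip_force: 0.0
clock: 11.52
tool_pos: [419.3, -328.8, 189.5]
tool_rot: [-2.583, -1.786, -0.001]
ft_force: [-0.0, 0.1, 0.3]
grip_width: 0.003
grip_force: 0.0
wrist lid_pad 0.79 [275. 153.] [ 431.8 -274.8   98. ]
wrist jig 0.96 [139. 267.] [ 195.1 -358.6    0. ]
wrist jig 0.58 [327. 136.] [ 494.9 -282.7    0. ]
top key_round_top 0.19 [278. 184.] [541.6   4.7  71. ]
top lid_pad 0.93 [404. 331.] [ 134.4 -324.3   98. ]
top lid_pad 0.85 [379. 220.] [ 430.8 -273.4   98. ]
units [ 0.73  -0.039  1.062] pos [ 419.3 -329.7  190. ] toolx [0.353 0.936 0.   ] tooly [ 0.936 -0.353  0.   ]
```

View pics/w4.png

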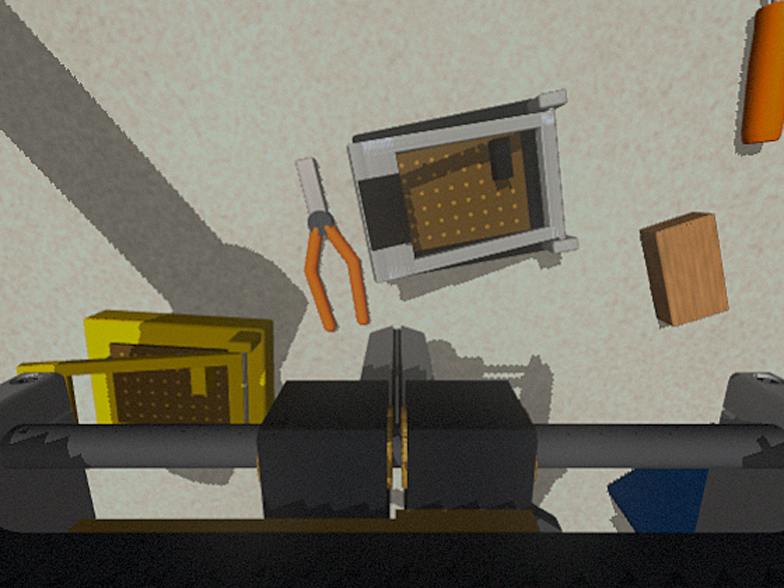

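View pics/s4.png

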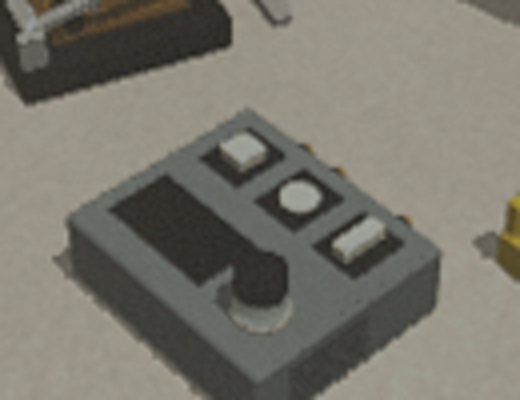

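The round key is down, level with its surround, and the other two are out. The black jig's pad is at wrist pixel (275,151), which is about (432,-274.5).

```bash
python3 -m creep '[{"delta_pos":[0.5,-0.08,0],"dr":[0,0,0],"grip":1},{"delta_pos":[0.7,-0.11,0.5],"dr":[0,0,0],"grip":1},{"delta_pos":[0.7,-0.11,1],"dr":[0,0,0],"grip":1},{"delta_pos":[0.7,-0.11,1],"dr":[0,0,0],"grip":1},{"delta_pos":[0.7,-0.11,1],"dr":[0,0,0],"grip":1}]'
python3 -m creep '[{"delta_pos":[0,0,0.15],"dr":[0,0,0],"grip":1},{"delta_pos":[0,0,0.25],"dr":[0,0,0],"grip":1},{"delta_pos":[0,0,0.35],"dr":[0,0,0],"grip":1},{"delta_pos":[0,0,0.45],"dr":[0,0,0],"grip":1},{"delta_pos":[0,0,0.53],"dr":[0,0,0],"grip":1},{"delta_pos":[0,0,0.6],"dr":[0,0,0],"grip":1},{"delta_pos":[0,0,0.65],"dr":[0,0,0],"grip":1},{"delta_pos":[0,0,0.65],"dr":[0,0,0],"grip":1}]'
```

```text
clock: 12.5
tool_pos: [431.5, -275.5, 111.0]
tool_rot: [2.583, 1.785, 0.001]
ft_force: [0.4, -0.7, 1.0]
grip_width: 0.005
grip_force: 0.0
clock: 13.5
tool_pos: [428.9, -274.4, 57.5]
tool_rot: [-2.582, -1.785, 0.004]
ft_force: [-5.0, -0.2, 7.7]
grip_width: 0.004
grip_force: 3.6
```

```bash
python3 -m creep '[{"delta_pos":[0,0,0.02],"dr":[0,0,0],"grip":1},{"delta_pos":[0,0,0.04],"dr":[0,0,0],"grip":1},{"delta_pos":[0,0,0.04],"dr":[0,0,0],"grip":1},{"delta_pos":[0,0,0.04],"dr":[0,0,0],"grip":1},{"delta_pos":[0,0,0.04],"dr":[0,0,0],"grip":1}]'
```

```text
clock: 14.12
tool_pos: [429.0, -274.4, 56.9]
tool_rot: [-2.583, -1.786, 0.003]
ft_force: [-7.4, 2.6, 24.4]
grip_width: 0.006
grip_force: 12.1
```

The frame is at its stop (z = 57 mm) with 24 N on it and holding, so I'm handing in.

```bash
python3 -c "
from bench import manip
print(manip.sign_off())"
```

```text
the job is handed in; nothing more can be done
None
```

I handed the job in at about 14 s of the 45 s with the rocker on, the round key in and the jig frame held at its stop (about 24 N); the hand-in returned no verdict, so I don't know the score.

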